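# Wedge two tile pieces in the thickness gauge

### The job

Grade the two upright tile pieces by thickness: first lower (do not drop) the thick one into the widest slot of the wooden slotted gauge, then the thin one into the narrowest, and press each down with a steady push of about 10 N for a second, so that it is wedged upright and square as far down as its thickness lets it go. The slotted comb has slid along its base, so feel for the slots; never force a tile hard against the wood, and leave everything else on the table where it is.

Things in the scene. Friction and masses are not known exactly. Their poses are not given: they have to be found in the camera images.
- gauge: Fixed thickness gauge, origin under it at table level. On a plywood base (104 mm in x, 10 mm thick, y -88 to +108 mm) lies a wooden comb, 72 mm in x, 156 mm in y, flat top 56 mm above the table; three slots cross it in x, open-ended, narrower towards +y. The comb, stiff, HAS SLID 2 to 20 mm to +y: the same for all slots, new each time, in no reported pose; feel or see it.
- slot_wide (a point): Top (56 mm up), mid-width, of the widest slot, at the y where the thick tile's centre would sit had the comb NOT slid; axes as the gauge. True place 2 to 20 mm further to +y. Slots are 40 mm deep; -y wall vertical, +y wall sloping, narrowing 1 mm per 6 mm down. Widths at top / 24 mm down: widest 21/17, narrowest 13/9 mm.
- slot_middle (a point): The same for the middle slot (17/13 mm wide), stays empty. The right tile has 4 mm play at the mouth and stops 24 mm down, centre 67 mm up. A 40 mm sprung steel pad, 1.5 mm proud of each vertical wall from 12 mm down, holds it about 9 mm high until pushed (under 10 N). Let go and pressed from above, a tile squares itself and stays. It chips if pushed over about 20 N.
- slot_narrow (a point): The same for the thin tile in the narrowest slot, 100 mm from slot_wide along the gauge's +y. The true place is shifted by the same 2 to 20 mm.
- stand: Fixed low plywood stand 90 x 116 mm, origin under it, z up; two bays run along x at y = -30 and +30 mm, each 20 mm wide with a floor 8 mm and walls 22 mm above the table. The two tiles stand upright in them, either way round.
- tile_thin_center (a point): Centre of the thin tile piece (terracotta, one face glazed white): 60 mm wide (its x) x 9 mm thick (its y) x 70 mm high (its z, up), about 70 g, the point 35 mm above its lower edge. The upper 18 mm are only 46 mm wide (x = -30 to +16 mm), a corner being broken off. It stands in the stand with its faces along the stand's x. To be placed in slot_narrow.
- tile_thick_center (a point): Centre of the thick tile piece: the same 60 x 70 mm outline, 17 mm thick, about 130 g. To be placed in slot_wide.
- jar: Green glass jar, 56 mm diameter, 75 mm high, origin under it; leave it alone.
- brush_grip (a point): Grip of a small brush lying on the table; leave it alone.
- loupe: Black loupe, 42 mm diameter, 24 mm high, origin under it; leave it alone.
- sherd_a: Flat terracotta sherd about 55 x 30 x 8 mm, origin under it; leave it alone.
- sherd_b: Flat blue glazed sherd about 40 x 40 x 7 mm, origin under it; leave it alone.
- cap_center (a point): Red bottle cap, 32 mm diameter, 14 mm high, centre; leave it alone.
Mind the look-alikes: they are no part of the job. Leave any black look-alike of the part that bears tile_thick_center alone. Leave any pink look-alike of the part that bears tile_thin_center alone.

How it is judged:
By the outcome, as a careful person would: the job done as asked, in the order asked, and still so for the second after the job is handed in, with the robot touching nothing.
It also fails if it takes over 72 s, if anything falls off the work surface, if the arm or the gripper's body presses on something with over 40 N, if the wrist force passes 120 N, or if a joint passes its speed limit or range.

### The arm

A 6-joint arm with a two-finger parallel gripper is mounted at the origin on the work surface. World frame = base frame: x ahead of the robot, y to its left, z up, the work surface at z = 0. Lengths are in mm, angles in degrees, forces in N, time in s.
With the tool pointing down it reaches from about 300 to 850 mm from the base axis. Payload 4.2 kg.
Tool frame: the origin (TCP) lies at the very end of the fingers, on their centre line; the grasp point (between the pads) lies 19 mm behind it; z points along the fingers, y is the line along which they close (so a half turn about z gives the same grasp; the last joint's range is limited). The gripper opens to 91 mm and grips with 3 to 60 N. Pads are 32 mm wide; open, the fingers measure 118 mm over their backs; the gripper's body (76 mm by 178 mm) begins 60 mm behind the grasp point.
Start: joints at [-78.037, 18.312, 89.639, -0, 72.044, -1.146], TCP at [130.417, -560.031, 213.976] pointing down, gripper open.
Joint ranges: [-177.97, 177.97], [-48.28, 115.42], [12.27, 149.76], [-77.06, 257.06], [2.81, 150.46], [-146.56, 146.56]. Speed limits (degrees/s): [147.25, 147.25, 180, 180, 180, 180].

### API

Orientations are given as [roll, pitch, yaw] about the fixed x, y, z axes, in that order (R = Rz(yaw) Ry(pitch) Rx(roll)).
In Python, from workcell import env, eyes gives the robot as it stands.
- The arm moves only by the tool send_rows, never from a script. Its argument "targets" is text: rows parted by semicolons, each of 7 numbers parted by spaces: the shift along the tool's x, y, z in m, then the turn, a rotation vector about the tool's x, y, z in degrees, then the opening in per cent of the stroke, from 0 (shut) to 100 (fully open). A call has 1 to 12 rows; each row is the pose to reach, as a shift and turn from the pose commanded when the call began, along the tool's axes at that moment; what a row does not reach only later rows make up. A row lasts 1/12 s, in which the tool goes at most 41.7 mm and 7.16 degrees, less where a joint would pass 70% of its speed; a pose out of reach is approached as far as the arm can. A call with a gripper value outside its range is refused whole. The fingers move at their own pace and stop on an object; "grip_force" is the grip in N (left out, the last holds). Time passes only in rows, so rows that repeat a pose let the fingers close. It gives the time, the measured TCP pose, the force, the opening and the grip force at its end, in the units of the state.
- env.state(): the state, without advancing time (a new reading comes with each control period).
- eyes.grab_frame(name): name is "scene" or "top" or "wrist"; returns a dict with "image" (400x640x3 uint8, blue, green, red), "fovy" (degrees; the focal length in pixels is half the picture's height over the tangent of half this angle, whatever the lens; pixels are square), "cx", "cy" (the principal point, pixels), "eye" and "attitude" of the camera in the world. Camera axes: x right, y up, looking along -z (the intrinsics and any distortion apply to the point x, -y, -z); pixel columns grow to the right and rows downward; lengths in mm; the calibration is good to about 2 mm. The wrist camera is an equidistant fisheye: a pixel r from the principal point sees the ray r / f radians off the axis. A picture is of the moment at which its call begins. There is no depth.
- env.job_done(): hands the job in; it is judged then, once.
The state is a dict: "time_s": time; "qpos": joint angles; "qvel": joint speeds; "effort": joint torques, N m; "ee_pos": TCP position; "ee_rot": TCP orientation; "force": force on the tool from outside, world axes, zero at the start; "torque": the same for the moment, N m; "gripper_width": finger opening in mm; "gripper_force": force on a finger pad.
Only numpy, scipy, OpenCV 4.12 (cv2) and the standard library are available. Lean on these libraries where they do the work, as an engineer would, in place of code of your own. Each camera call takes 0.05 s, during which the arm holds its last target. There are 200 camera calls.

## Working session

There is one attempt and no reset: what is moved stays moved. The work goes in short steps, Python scripts to look and compute and a tool call to move; the robot and the scene stay as the last step left them, time stands still between calls to the robot, and variables do not carry over. Pictures are saved under pics/ and viewed, at most 10 in all, crops included, and the job is handed in when it is done.

Besides the shell and the picture viewer there is one more tool, called after ">>>" as name(argument=value, ...), one argument or row to a line, values as JSON. send_rows: Moves the arm, as the interface text tells. Its arguments: {"type":"object","properties":{"targets":{"type":"string"},"grip_force":{"type":"number"}},"required":["targets"]}

```bash
mkdir -p pics; ls
python3 - <<'E'
from workcell import env, eyes
import cv2, numpy as np, pickle
fs={n:eyes.grab_frame(n) for n in ("scene","top")}
pickle.dump(fs,open('f0.pkl','wb'))
for n,f in fs.items():
    cv2.imwrite(f'pics/{n}0.png',f['image']); print(n,{k:v for k,v in f.items() if k!='image'})
print(env.state())
E
```

```text
pics
scene {'fovy': 57.116662386520495, 'cx': 316.11220242743127, 'cy': 192.11273533503015, 'eye': array([ 911.03488861, -430.88181326,  928.87033799]), 'attitude': array([34.00899909,  0.92575402, 37.13567244])}
top {'fovy': 42.40781055239754, 'cx': 316.7241174703101, 'cy': 202.68031987509715, 'eye': array([ 327.3024498 ,    1.79510466, 1225.37807203]), 'attitude': array([ 10.54303795,   0.24291588, -88.76970122])}
{'time_s': 0.1, 'qpos': array([-7.80375736e+01,  1.83475261e+01,  8.96982419e+01,  2.35258039e-03,
        7.20445051e+01, -1.14495453e+00]), 'qvel': array([-0.01639587, -0.07486516, -0.08156679, -0.03175108,  0.06079735,
        0.00965551]), 'effort': array([ 4.79931350e-05, -4.13331807e+01, -2.32509667e+01,  7.28545873e-02,
        4.21897299e-02, -5.87757290e-05]), 'ee_pos': array([ 130.32717516, -559.5780214 ,  213.21684697]), 'ee_rot': array([-1.79909790e+02, -4.04023509e-03,  1.31066507e+01]), 'force': array([-0.3971315 , -0.47320645, -0.60131404]), 'torque': array([0.00546669, 0.01555776, 0.03312507]), 'gripper_force': 0.0, 'gripper_width': 91.10736127288514}
```

View pics/top0.png

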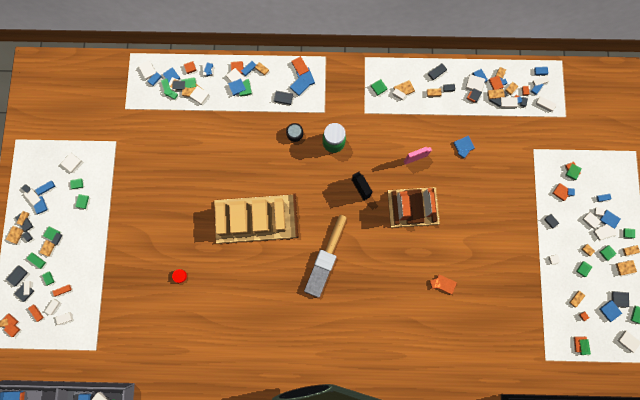

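View pics/scene0.png

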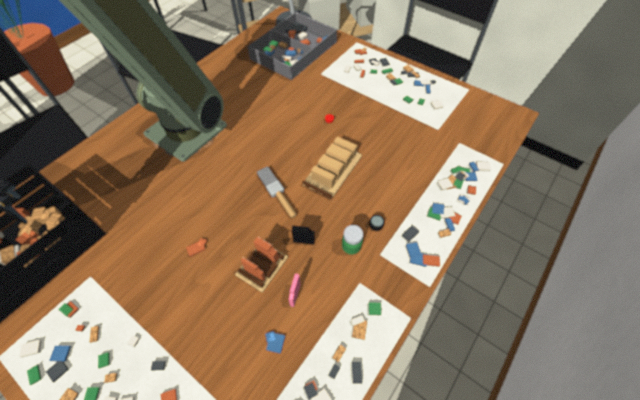

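The top view shows the gauge at about (255,218), the stand with both tiles at (413,207), and the black and pink look-alikes at (361,186) and (418,156). The scene view agrees. I'll enlarge the gauge and stand next.

```bash
cat > h.py <<'E'
import numpy as np, cv2, pickle
from scipy.spatial.transform import Rotation as R
def cam(f):
    F=200/np.tan(np.radians(f['fovy'])/2); M=R.from_euler('xyz',f['attitude'],degrees=True).as_matrix()
    return F,M,np.array(f['eye'])
def ray(f,u,v,fish=False):
    F,M,e=cam(f); a=np.array([(u-f['cx']),(v-f['cy'])])
    if fish:
        r=np.hypot(*a); t=r/F; d=np.array([*(a/max(r,1e-9)*np.sin(t)),np.cos(t)])
    else: d=np.array([a[0]/F,a[1]/F,1.])
    return e, M@(d*[1,-1,-1])
def onz(f,u,v,z,fish=False):
    e,d=ray(f,u,v,fish); return e+d*(z-e[2])/d[2]
def proj(f,p,fish=False):
    F,M,e=cam(f); c=M.T@(np.array(p,float)-e)*[1,-1,-1]
    if fish:
        r=np.hypot(c[0],c[1]); t=np.arctan2(r,c[2]); return np.array([f['cx'],f['cy']])+F*t*c[:2]/max(r,1e-9)
    return np.array([f['cx'],f['cy']])+F*c[:2]/c[2]
E
python3 - <<'E'
from h import *
fs=pickle.load(open('f0.pkl','rb'));f=fs['top']
a=f['image'][185:255,200:310];b=f['image'][175:240,340:450]
o=np.vstack([cv2.resize(a,None,fx=4.4,fy=4.4,interpolation=2),cv2.resize(b,None,fx=4.4,fy=4.4,interpolation=2)])
print(o.shape);cv2.imwrite('pics/crop1.png',o)
for n,u,v,z in [('gauge',256,218,56),('stand',413,207,22),('jar',334,138,75),('black',361,186,10),('pink',418,156,60),('cap',179,276,14)]: print(n,onz(f,u,v,z).round())
E
```

```text
(594, 484, 3)
gauge [506. 150.  56.]
stand [ 545. -217.   22.]
jar [695. -26.  75.]
black [596. -94.  10.]
pink [ 660. -223.   60.]
cap [372. 329.  14.]
```

View pics/crop1.png

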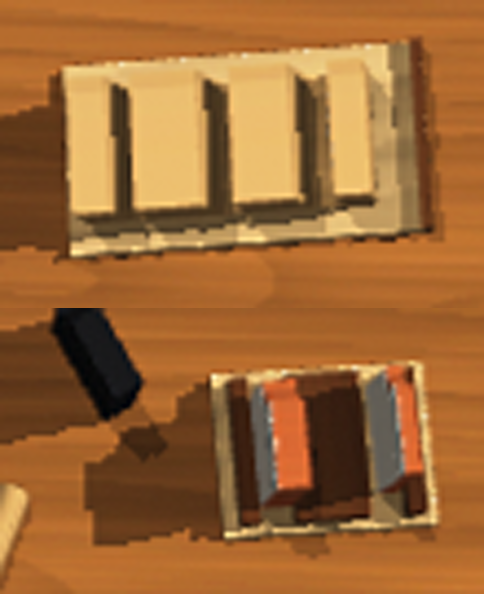

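```bash
cat >> h.py <<'E'
def rel(cur,tgt):
    "cur,tgt: (x,y,z,yaw) commanded, tool down -> tool-frame shift (m) and rotvec deg"
    A=R.from_euler('xyz',[180,0,cur[3]],degrees=True);B=R.from_euler('xyz',[180,0,tgt[3]],degrees=True)
    print((A.inv().apply(np.subtract(tgt[:3],cur[:3]))/1000).round(4),(A.inv()*B).as_rotvec(degrees=True).round(2))
E
python3 - <<'E'
from h import *
f=pickle.load(open('f0.pkl','rb'))['top']
g=lambda P,ox,oy,z:np.array([onz(f,ox+a/4.4,oy+b/4.4,z) for a,b in P])[:,:2]
G=g([(70,255),(430,232),(415,42)],200,185,10);S=g([(212,70),(422,54),(437,214),(226,229)],340,175,22)
print(G.round(),S.round(),S.mean(0))
for d in (G[0]-G[1],S[0]-S[1],S[3]-S[2]): print(np.degrees(np.arctan2(-d[0],d[1])), np.hypot(*d))
rel((130.4,-560,214,13.1),(520,-217,330,4))
E
```

```text
[[452. 248.]
 [468.  55.]
 [572.  66.]] [[ 583. -158.]
 [ 594. -272.]
 [ 507. -278.]
 [ 496. -165.]] [ 545.22394664 -218.16424998]
4.874919341124272 193.89380631752576
5.623846506468115 114.33550741804142
5.2917414787286505 113.3222488282292
[ 0.4572 -0.2458 -0.116 ] [ 0.  -0.   9.1]
```

>>> send_rows(
  targets="0.457 -0.246 -0.116 0 0 8 100;0.457 -0.246 -0.116 0 0 8 100;0.457 -0.246 -0.116 0 0 8 100;0.457 -0.246 -0.116 0 0 8 100;0.457 -0.246 -0.116 0 0 8 100;0.457 -0.246 -0.116 0 0 8 100;0.457 -0.246 -0.116 0 0 8 100;0.457 -0.246 -0.116 0 0 8 60;0.457 -0.246 -0.116 0 0 8 60;0.457 -0.246 -0.116 0 0 8 60;0.457 -0.246 -0.116 0 0 8 60;0.457 -0.246 -0.116 0 0 8 60",
)

```text
time_s: 1.1
ee_pos: [496.6, -236.3, 322.9]
ee_rot: [-180.0, 0.0, 5.1]
force: [0.2, -1.0, 0.6]
gripper_width: 60.4
gripper_force: 0.0
```

>>> send_rows(
  targets="0.02 0 0 0 0 0 60;0.02 0 0 0 0 0 60;0.02 0 0 0 0 0 60;0.02 0 0 0 0 0 60;0.02 0 0 0 0 0 60",
)

```text
time_s: 1.52
ee_pos: [514.3, -236.9, 322.5]
ee_rot: [-180.0, 0.1, 5.0]
force: [-0.2, 0.8, -0.2]
gripper_width: 54.7
gripper_force: 0.0
```

```bash
cat >> h.py <<'E'
def snap(k):
    from workcell import env, eyes
    f=eyes.grab_frame('wrist'); s=env.state(); pickle.dump(f,open(f'w{k}.pkl','wb')); cv2.imwrite(f'pics/w{k}.png',f['image'])
    print(s['time_s'],s['ee_pos'].round(1),s['ee_rot'].round(2),s['force'].round(1),round(s['gripper_width'],1),f['eye'].round(1),f['attitude'].round(1),f['fovy'])
    return f
E
python3 -c "
from h import *
snap(1)"
```

```text
1.5667 [ 514.3 -237.   322.7] [-1.80e+02  4.00e-02  5.01e+00] [ 0.1 -0.   0.1] 54.8 [ 598.1 -229.4  492.2] [-17.2   0.1 -85. ] 65.70646984690485
```

View pics/w1.png

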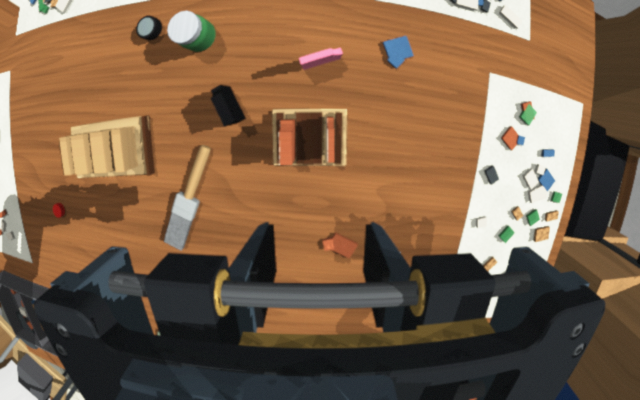

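The wrist view shows the stand at (310,137), with the thick tile's top at (287,138) and the thin tile's at (330,138). The gauge is at (105,148). Next I measure the tile tops.

Run:
```python
from h import *
f=pickle.load(open('w1.pkl','rb'));im=f['image']
hsv=cv2.cvtColor(im,cv2.COLOR_BGR2HSV)
print(im[138,284:292].tolist(), im[138,326:336].tolist(), im[120,326:336].tolist())
a=im[100:175,260:360]
cv2.imwrite('pics/c2.png',cv2.resize(a,None,fx=7,fy=7,interpolation=cv2.INTER_NEAREST))
```

```text
[[74, 116, 207], [74, 117, 208], [71, 113, 206], [76, 118, 209], [75, 115, 208], [72, 114, 205], [73, 114, 204], [68, 105, 191]] [[116, 141, 161], [147, 175, 206], [118, 151, 212], [83, 123, 208], [77, 117, 208], [74, 113, 206], [76, 116, 208], [70, 108, 193], [55, 84, 141], [39, 58, 88]] [[92, 119, 156], [101, 136, 198], [85, 123, 203], [75, 112, 198], [68, 106, 194], [69, 106, 193], [68, 105, 187], [61, 92, 159], [52, 76, 114], [39, 56, 80]]
```

View pics/c2.png

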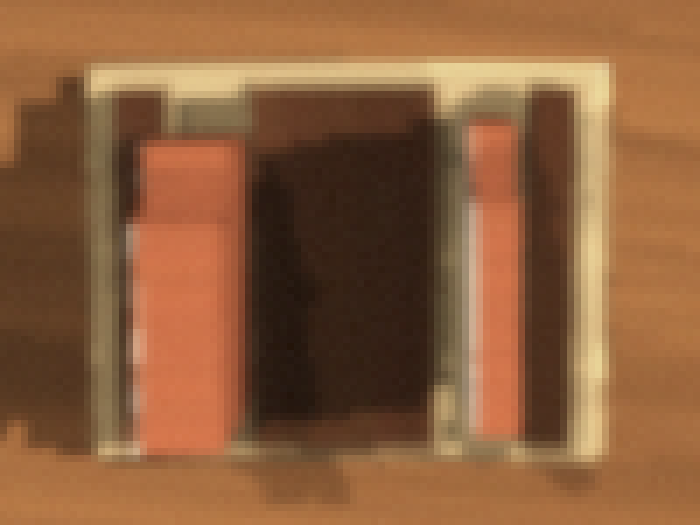

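Both tiles have the broken corner at the far (+x) end. In the crop, the thick tile's top spans x 137–232 and y 225–455, and the thin one's x 479–521 and y 200–437.

Run:
```python
from h import *
f=pickle.load(open('w1.pkl','rb'))
for P in ([(135,225),(232,225),(232,455),(140,455)],[(478,200),(520,200),(522,437),(480,437)]):
    W=np.array([onz(f,260+a/7-.5,100+b/7-.5,78,True) for a,b in P])[:,:2]
    print(W.round(1).tolist(),W.mean(0).round(1)); d=W[[0,1]].mean(0)-W[[2,3]].mean(0); print(np.degrees(np.arctan2(d[1],d[0])),np.hypot(*d),np.hypot(*(W[0]-W[1])))
W=np.array([onz(f,260+a/7-.5,100+b/7-.5,22,True) for a,b in [(88,65),(608,65),(605,458),(97,458)]])[:,:2]
print(W.round(1).tolist(),W.mean(0)); 
for i,j in ((0,1),(3,2)): d=W[i]-W[j]; print(np.degrees(np.arctan2(-d[0],d[1])))
# gauge view pose: camera above gauge, tool z 180
rel((514.3,-237,322.7,5),(435,145,170,5))
```

```text
[[559.9, -177.9], [561.2, -196.5], [516.4, -199.8], [515.0, -181.8]] [ 538.1 -189. ]
4.492560605800558 44.978536431361015 18.663064496057647
[[569.9, -242.8], [570.7, -250.8], [524.9, -255.6], [524.1, -247.5]] [ 547.4 -249.2]
5.911558371247613 46.06353454757141 7.982776679325853
[[589.0, -158.3], [598.1, -269.7], [512.0, -277.9], [502.3, -165.7]] [ 550.35497004 -217.89113091]
4.676588077961382
4.916128302947342
[-0.0457 -0.3875  0.1527] [0. 0. 0.]
```

>>> send_rows(
  targets="-0.03 -0.388 0.15 0 0 0 60;-0.03 -0.388 0.15 0 0 0 60;-0.03 -0.388 0.15 0 0 0 60;-0.03 -0.388 0.15 0 0 0 60;-0.03 -0.388 0.15 0 0 0 60;-0.03 -0.388 0.15 0 0 0 60;-0.03 -0.388 0.15 0 0 0 60;-0.03 -0.388 0.15 0 0 0 60;-0.03 -0.388 0.15 0 0 0 60;-0.03 -0.388 0.15 0 0 0 60;-0.03 -0.388 0.15 0 0 0 60;-0.03 -0.388 0.15 0 0 0 60",
)

```text
time_s: 2.57
ee_pos: [449.9, 148.0, 172.2]
ee_rot: [180.0, 0.1, 5.3]
force: [-0.5, -0.2, 1.0]
gripper_width: 54.6
gripper_force: 0.0
```

Run:
```python
from h import *
f=snap(3)
P=np.array([proj(f,(x,y,56),True) for x in (445,580) for y in (45,255)]); print(P.round())
a,b=P.min(0).astype(int).clip(0),P.max(0).astype(int); a-=5;b+=5;a=a.clip(0)
k=min(790/(b-a)[0],590/(b-a)[1]);print(a,b,k)
cv2.imwrite('pics/c3.png',cv2.resize(f['image'][a[1]:b[1],a[0]:b[0]],None,fx=k,fy=k,interpolation=cv2.INTER_CUBIC))
```

```text
2.6167 [450.8 147.  172.9] [179.95   0.     5.16] [-0.6  0.4  0.7] 54.9 [533.7 156.  341.8] [-17.3  -0.  -84.7] 65.70646984690485
[[420. 209.]
 [212. 190.]
 [440.  74.]
 [218.  52.]]
[207  47] [445 213] 3.319327731092437
```

View pics/c3.png

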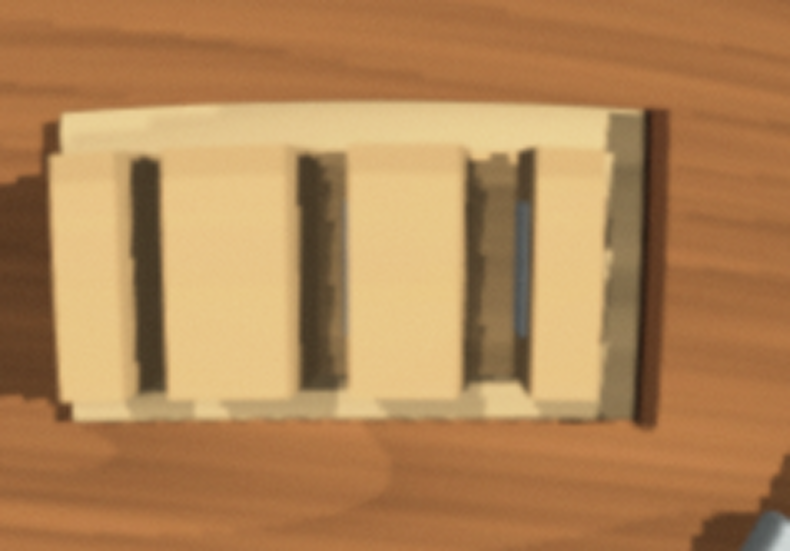

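The wrist crop shows the comb's end at x≈604. The wide slot spans x≈462–535 with its blue steel pad, the middle 297–348, and the narrow 132–165 (crop pixels). I'll take the edges by gradient.

Run:
```python
from h import *
f=pickle.load(open('w3.pkl','rb'));k=3.3193
c=cv2.cvtColor(f['image'],cv2.COLOR_BGR2GRAY).astype(float)
th=np.radians(5.0);ex=np.array([np.cos(th),np.sin(th)]);ey=np.array([-np.sin(th),np.cos(th)])
# slot edges: fixed guesses per line, refined by max gradient
pts={}
for n,g in dict(end=604,wr=534,wl=463,mr=348,ml=296,nr=164,nl=131).items():
    L=[]
    for r in range(107,158,3):
        u=np.arange(g/k+207-5,g/k+207+5,.25); p=cv2.remap(c.astype(np.float32),u[None].astype(np.float32),np.full((1,len(u)),r,np.float32),cv2.INTER_LINEAR)[0]
        p=cv2.GaussianBlur(p[None],(1,1),0)[0]; d=np.abs(np.convolve(p,np.r_[np.ones(5),-np.ones(5)]/5,'valid')); i=d.argmax(); uu=u[i+4]+.125
        L.append(onz(f,uu,r,56,True)[:2])
    L=np.array(L); q=np.polyfit(L[:,0],L[:,1],1); res=np.std(L[:,1]-np.polyval(q,L[:,0]))
    pts[n]=np.median(L@ey); print(n,'angle',np.degrees(np.arctan(q[0])).round(2),'v',pts[n].round(2),'res',res.round(2))
print('widths',pts['wl']-pts['wr'],pts['ml']-pts['mr'],pts['nl']-pts['nr'])
# x extent of comb and slots from crop
for a,b,z in [(570,150,56),(570,402,56),(100,152,56),(110,402,56),(645,110,10),(637,420,10),(62,115,10),(75,418,10)]:
    w=onz(f,207+a/k-.5,47+b/k-.5,z,True)[:2]; print(w.round(1),'gx',(w@ex).round(1),'gy',(w@ey).round(1))
```

```text
end angle 5.42 v 44.19 res 0.74
wr angle 5.17 v 64.28 res 0.08
wl angle 5.06 v 83.82 res 0.2
mr angle 5.38 v 116.15 res 0.08
ml angle 4.84 v 129.46 res 0.23
nr angle 5.33 v 168.1 res 0.1
nl angle 5.09 v 176.55 res 0.23
widths 19.547506475704523 13.30921409598993 8.451007027254207
[553.1 103.6] gx 560.1 gy 54.9
[482.   94.9] gx 488.4 gy 52.5
[541.7 233.6] gx 560.0 gy 185.5
[470.1 226.9] gx 488.1 gy 185.1
[573.   71.8] gx 577.1 gy 21.6
[470.   61.1] gx 473.5 gy 19.9
[555.  260.1] gx 575.5 gy 210.7
[453.4 250.5] gx 473.5 gy 210.1
```

Run:
```python
from h import *
rel((450.5,147.3,172.8,5.15),(538,-189,150,5))
```

```text
[0.057  0.3428 0.0228] [-0.   -0.    0.15]
```

>>> send_rows(
  targets="0.057 0.343 0.023 0 0 0 44;0.057 0.343 0.023 0 0 0 44;0.057 0.343 0.023 0 0 0 44;0.057 0.343 0.023 0 0 0 44;0.057 0.343 0.023 0 0 0 44;0.057 0.343 0.023 0 0 0 44;0.057 0.343 0.023 0 0 0 44;0.057 0.343 0.023 0 0 0 44;0.057 0.343 0.023 0 0 0 44;0.057 0.343 0.023 0 0 0 44;0.057 0.343 0.023 0 0 0 44",
)

```text
time_s: 3.53
ee_pos: [537.5, -190.9, 150.0]
ee_rot: [-180.0, 0.0, 4.9]
force: [0.7, 1.0, 0.2]
gripper_width: 40.3
gripper_force: 0.0
```

Run:
```python
from h import *
f=snap(4)
k=4;a=f['image'][100:240,220:420]
cv2.imwrite('pics/c4.png',cv2.resize(a,None,fx=k,fy=k,interpolation=cv2.INTER_CUBIC))
```

```text
3.5833 [ 537.5 -189.6  150.1] [-1.7997e+02  1.0000e-02  4.9800e+00] [ 0.4  0.2 -0.6] 40.1 [ 621.1 -183.8  319.8] [-17.2   0.1 -85.1] 65.70646984690485
```

View pics/c4.png

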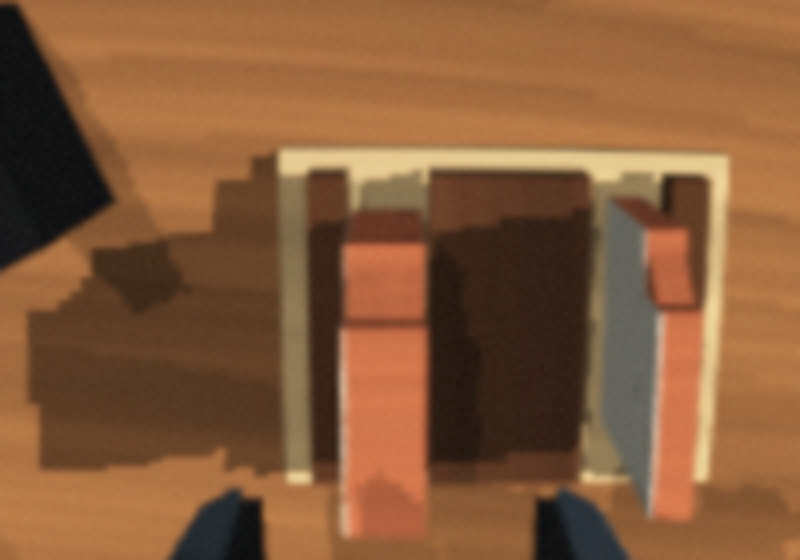

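The thick tile's top lies at crop x 342–427, y 327–535, between the fingers. I'll refine its position from this view.

Run:
```python
from h import *
f=pickle.load(open('w4.pkl','rb'))
for P in ([(342,327),(427,325),(427,535),(342,535)],[(660,308),(700,306),(692,518),(650,516)]):
    W=np.array([onz(f,220+a/4-.5,100+b/4-.5,78,True) for a,b in P])[:,:2]
    d=W[[0,1]].mean(0)-W[[2,3]].mean(0)
    print(W.mean(0).round(1),np.degrees(np.arctan2(d[1],d[0])),np.hypot(*d),np.hypot(*(W[0]-W[1])))
    rel((537.5,-189.5,150.1,5),(*W.mean(0),45,5))
```

```text
[ 539.1 -187.4] 4.665367209842627 45.58713873489782 17.090070179628068
[ 0.0018 -0.0019  0.1051] [0. 0. 0.]
[ 548.3 -247.7] 6.392099528530461 46.11609446478596 8.408682013061503
[0.0057 0.0589 0.1051] [0. 0. 0.]
```

>>> send_rows(
  targets="0.002 -0.002 0.03 0 0 0 44;0.002 -0.002 0.055 0 0 0 44;0.002 -0.002 0.075 0 0 0 44;0.002 -0.002 0.09 0 0 0 44;0.002 -0.002 0.1 0 0 0 44;0.002 -0.002 0.105 0 0 0 44;0.002 -0.002 0.105 0 0 0 44;0.002 -0.002 0.105 0 0 0 25;0.002 -0.002 0.105 0 0 0 18;0.002 -0.002 0.105 0 0 0 10;0.002 -0.002 0.105 0 0 0 0;0.002 -0.002 0.105 0 0 0 0",
  grip_force=10,
)

```text
time_s: 4.58
ee_pos: [540.7, -187.1, 45.6]
ee_rot: [180.0, -0.1, 5.1]
force: [-0.3, -0.2, 2.7]
gripper_width: 17.2
gripper_force: 10.0
```

>>> send_rows(
  targets="0 0 0 0 0 0 0;0 0 0 0 0 0 0;0 0 0 0 0 0 0",
  grip_force=10,
)

```text
time_s: 4.83
ee_pos: [540.7, -187.2, 45.6]
ee_rot: [180.0, -0.1, 5.1]
force: [-1.3, 0.8, 6.3]
gripper_width: 17.2
gripper_force: 10.0
```

Run:
```python
from h import *
rel((540.7,-187.2,45.6,5.05),(510.3,119.4,125,5.25))
```

```text
[-0.0033 -0.3081 -0.0794] [ 0.   0.  -0.2]
```

>>> send_rows(
  targets="0 0 -0.01 0 0 0 0;0 0 -0.03 0 0 0 0;0 0 -0.06 0 0 0 0;0 0 -0.09 0 0 0 0;0 0 -0.1 0 0 0 0;0 0 -0.1 0 0 0 0",
)

```text
time_s: 5.33
ee_pos: [541.8, -187.5, 147.7]
ee_rot: [179.8, -0.3, 5.1]
force: [0.3, -0.9, -1.4]
gripper_width: 16.9
gripper_force: 10.0
```

>>> send_rows(
  targets="0 -0.03 0 0 0 -0.2 0;-0.003 -0.065 0 0 0 -0.2 0;-0.003 -0.1 0 0 0 -0.2 0;-0.003 -0.135 0 0 0 -0.2 0;-0.003 -0.17 0 0 0 -0.2 0;-0.003 -0.205 0 0 0 -0.2 0;-0.003 -0.24 0 0 0 -0.2 0;-0.003 -0.27 0 0 0 -0.2 0;-0.003 -0.295 0.01 0 0 -0.2 0;-0.003 -0.308 0.02 0 0 -0.2 0;-0.003 -0.308 0.02 0 0 -0.2 0;-0.003 -0.308 0.02 0 0 -0.2 0",
)

```text
time_s: 6.33
ee_pos: [508.4, 119.2, 122.7]
ee_rot: [179.9, 0.3, 5.4]
force: [0.2, -0.1, -1.0]
gripper_width: 16.8
gripper_force: 10.0
```

Run:
```python
from h import *
f=snap(5)
k=4;a=f['image'][95:245,220:420]
cv2.imwrite('pics/c5.png',cv2.resize(a,None,fx=k,fy=k,interpolation=cv2.INTER_CUBIC))
```

```text
6.3833 [509.1 118.7 123.5] [1.7993e+02 1.5000e-01 5.3200e+00] [-0.   0.3 -1.5] 16.9 [592.6 127.5 292.1] [-17.4  -0.  -84.6] 65.70646984690485
```

View pics/c5.png

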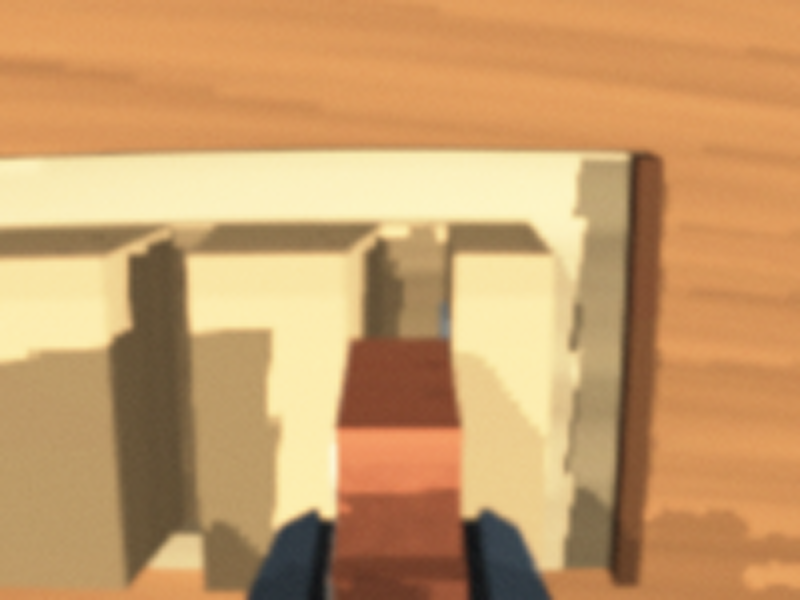

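The view shows the held tile's bottom front edge at crop x 350–450, y 340. The slot's mouth edges are at about (363,255) and (452,255). I'll compare them in world y.

Run:
```python
from h import *
f=pickle.load(open('w5.pkl','rb'));th=np.radians(5.25);ex=np.array([np.cos(th),np.sin(th)]);ey=np.array([-np.sin(th),np.cos(th)])
for n,a,b,z in [('tileL',350,340,85.9),('tileR',450,340,85.9),('slotR',452,255,56),('slotR2',452,330,56),('slotL',350,255,56),('slotL',350,325,56),('combR',552,300,56),('mL',106,262,56),('mR',190,262,56),('mR',198,400,56)]:
    w=onz(f,220+a/4-.5,95+b/4-.5,z,True)[:2];print(n,w.round(1),(w@ex).round(1),(w@ey).round(2))
w=np.array([509.1,118.7]);print('tcp',w@ex,w@ey)
p=onz(pickle.load(open('w3.pkl','rb')),534/3.3193+207,132,56,True)[:2];print('w3 slotR',p@ey)
```

```text
tileL [541.6 131. ] 551.4 80.91
tileR [543.2 114. ] 551.4 63.78
slotR [553.  113.4] 561.0 62.3
slotR2 [538.1 111.8] 546.1 62.11
slotL [551.1 133. ] 561.0 81.98
slotL [537.3 131.8] 547.1 82.07
combR [546.1  93. ] 552.3 42.6
mL [545.8 180.8] 560.0 130.14
mR [547.1 164. ] 559.8 113.25
mR [519.2 160.9] 531.7 112.75
tcp 517.8255307636061 71.6185708415742
w3 slotR 61.46080560035998
```

>>> send_rows(
  targets="0.003 0 0.005 0 0 0 0;0.003 0 0.012 0 0 0 0;0.003 0 0.018 0 0 0 0;0.003 0 0.022 0 0 0 0;0.003 0 0.025 0 0 0 0;0.003 0 0.027 0 0 0 0;0.003 0 0.029 0 0 0 0;0.003 0 0.031 0 0 0 0;0.003 0 0.033 0 0 0 0;0.003 0 0.034 0 0 0 0;0.003 0 0.035 0 0 0 0;0.003 0 0.035 0 0 0 0",
)

```text
time_s: 7.38
ee_pos: [512.7, 119.9, 89.6]
ee_rot: [180.0, 0.0, 5.3]
force: [0.1, -0.2, -0.5]
gripper_width: 17.2
gripper_force: 10.0
```

>>> send_rows(
  targets="0 0 0.001 0 0 0 0;0 0 0.002 0 0 0 0;0 0 0.003 0 0 0 0;0 0 0.004 0 0 0 0;0 0 0.005 0 0 0 0;0 0 0.006 0 0 0 0;0 0 0.006 0 0 0 0",
)

```text
time_s: 7.97
ee_pos: [512.6, 119.8, 83.5]
ee_rot: [180.0, 0.0, 5.3]
force: [-0.7, -0.5, -1.4]
gripper_width: 16.9
gripper_force: 10.0
```

>>> send_rows(
  targets="0 0 0.001 0 0 0 0;0 0 0.002 0 0 0 0;0 0 0.003 0 0 0 0;0 0 0.003 0 0 0 0",
)

```text
time_s: 8.3
ee_pos: [512.9, 119.5, 80.7]
ee_rot: [180.0, -0.0, 5.3]
force: [0.7, -1.8, -0.6]
gripper_width: 17.1
gripper_force: 10.0
```

>>> send_rows(
  targets="0 0 0.001 0 0 0 0;0 0 0.002 0 0 0 0;0 0 0.002 0 0 0 0",
)

```text
time_s: 8.55
ee_pos: [513.0, 119.3, 78.8]
ee_rot: [179.9, -0.0, 5.3]
force: [1.0, -3.7, 1.4]
gripper_width: 17.1
gripper_force: 10.0
```

>>> send_rows(
  targets="0 0 0.001 0 0 0 0;0 0 0.001 0 0 0 0;0 0 0.001 0 0 0 0",
)

```text
time_s: 8.8
ee_pos: [513.0, 119.2, 77.9]
ee_rot: [179.9, -0.0, 5.3]
force: [0.7, -4.9, 2.1]
gripper_width: 17.1
gripper_force: 10.0
```

>>> send_rows(
  targets="0 0 0 0 0 0 25;0 0 0 0 0 0 30;0 0 0 0 0 0 33;0 0 0 0 0 0 33;0 0 -0.02 0 0 0 33;0 0 -0.045 0 0 0 33;0 0 -0.055 0 0 0 33;0.005 0 -0.055 0 0 0 0;0.005 0 -0.055 0 0 0 0;0.005 0 -0.055 0 0 0 0;0.005 0 -0.055 0 0 0 0;0.005 0 -0.055 0 0 0 0",
)

```text
time_s: 9.8
ee_pos: [517.0, 120.2, 131.5]
ee_rot: [180.0, 0.1, 5.3]
force: [-0.3, -0.1, -0.5]
gripper_width: 1.2
gripper_force: 0.0
```

Run:
```python
from h import *
f=snap(6)
k=4;a=f['image'][95:245,220:420]
cv2.imwrite('pics/c6.png',cv2.resize(a,None,fx=k,fy=k,interpolation=cv2.INTER_CUBIC))
```

```text
9.85 [517.1 120.2 131.7] [1.7998e+02 1.2000e-01 5.3100e+00] [ 0.6  0.4 -0.3] 0.3 [600.9 128.2 301.1] [-17.3   0.  -84.7] 65.70646984690485
```

View pics/c6.png

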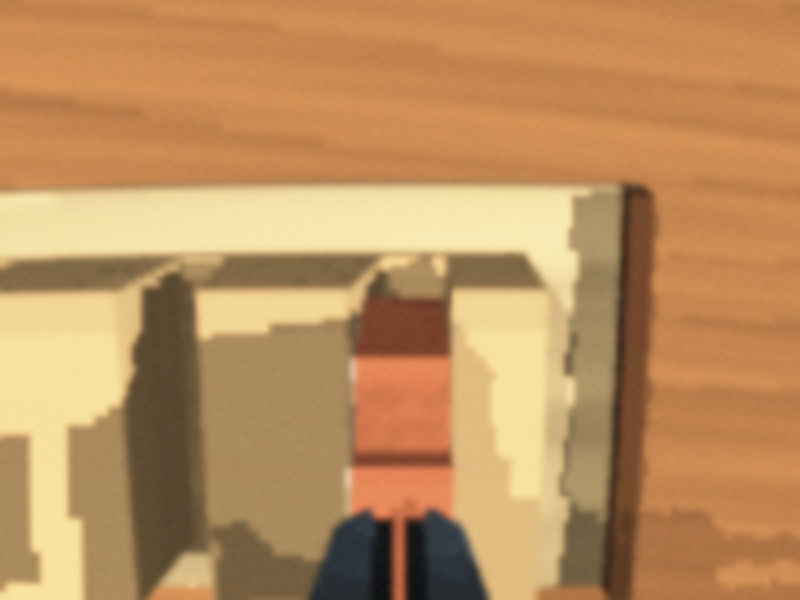

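The tile stands upright in the wide slot (crop x 355–450) and the shut fingers are above its top at x≈400. Next I press it.

>>> send_rows(
  targets="0 0 0.008 0 0 0 0;0 0 0.014 0 0 0 0;0 0 0.017 0 0 0 0;0 0 0.019 0 0 0 0;0 0 0.02 0 0 0 0;0 0 0.021 0 0 0 0;0 0 0.022 0 0 0 0;0 0 0.022 0 0 0 0",
)

```text
time_s: 10.52
ee_pos: [517.8, 120.4, 110.7]
ee_rot: [180.0, -0.0, 5.3]
force: [0.1, -0.1, 0.1]
gripper_width: 0.3
gripper_force: 0.0
```

>>> send_rows(
  targets="0 0 0.001 0 0 0 0;0 0 0.002 0 0 0 0;0 0 0.002 0 0 0 0",
)

```text
time_s: 10.77
ee_pos: [517.9, 120.4, 108.9]
ee_rot: [180.0, -0.0, 5.3]
force: [0.4, 0.6, 1.2]
gripper_width: 0.5
gripper_force: 0.4
```

>>> send_rows(
  targets="0 0 0.001 0 0 0 0;0 0 0.002 0 0 0 0;0 0 0.002 0 0 0 0",
)

```text
time_s: 11.02
ee_pos: [517.9, 120.3, 106.7]
ee_rot: [180.0, -0.0, 5.3]
force: [0.1, 0.3, 0.7]
gripper_width: 0.8
gripper_force: 0.6
```

>>> send_rows(
  targets="0 0 0.001 0 0 0 0;0 0 0.002 0 0 0 0;0 0 0.002 0 0 0 0",
)

```text
time_s: 11.27
ee_pos: [517.8, 120.3, 104.6]
ee_rot: [180.0, -0.0, 5.3]
force: [1.0, -0.2, 1.4]
gripper_width: 0.5
gripper_force: 0.6
```

>>> send_rows(
  targets="0 0 0.001 0 0 0 0;0 0 0.001 0 0 0 0",
)

```text
time_s: 11.43
ee_pos: [517.8, 120.3, 103.6]
ee_rot: [180.0, -0.0, 5.3]
force: [0.7, -0.5, 1.8]
gripper_width: 0.6
gripper_force: 0.7
```

>>> send_rows(
  targets="0 0 0.001 0 0 0 0;0 0 0.001 0 0 0 0",
)

```text
time_s: 11.6
ee_pos: [517.8, 120.3, 102.6]
ee_rot: [180.0, -0.0, 5.3]
force: [0.1, 0.2, 1.2]
gripper_width: 0.6
gripper_force: 0.7
```

>>> send_rows(
  targets="0 0 0.001 0 0 0 0;0 0 0.001 0 0 0 0",
)

```text
time_s: 11.77
ee_pos: [517.8, 120.3, 101.7]
ee_rot: [180.0, -0.0, 5.3]
force: [0.6, -1.0, 2.8]
gripper_width: 0.2
gripper_force: 0.9
```

>>> send_rows(
  targets="0 0 0.001 0 0 0 0;0 0 0.001 0 0 0 0",
)

```text
time_s: 11.93
ee_pos: [518.0, 120.3, 101.2]
ee_rot: [180.0, -0.0, 5.3]
force: [-0.5, -0.8, 4.9]
gripper_width: 0.7
gripper_force: 2.5
```

>>> send_rows(
  targets="0 0 0.001 0 0 0 0;0 0 0.001 0 0 0 0",
)

```text
time_s: 12.1
ee_pos: [518.2, 120.4, 100.9]
ee_rot: [180.0, -0.1, 5.3]
force: [-1.0, -1.7, 8.1]
gripper_width: 0.6
gripper_force: 4.5
```

>>> send_rows(
  targets="0 0 0.0008 0 0 0 0;0 0 0.0008 0 0 0 0",
)

```text
time_s: 12.27
ee_pos: [518.3, 120.4, 100.7]
ee_rot: [180.0, -0.1, 5.3]
force: [-2.3, -0.6, 13.8]
gripper_width: 0.6
gripper_force: 6.4
```

>>> send_rows(
  targets="0 0 0 0 0 0 0;0 0 0 0 0 0 0;0 0 0 0 0 0 0;0 0 0 0 0 0 0;0 0 0 0 0 0 0;0 0 0 0 0 0 0;0 0 0 0 0 0 0;0 0 0 0 0 0 0;0 0 0 0 0 0 0;0 0 0 0 0 0 0;0 0 0 0 0 0 0;0 0 0 0 0 0 0",
)

```text
time_s: 13.27
ee_pos: [518.3, 120.4, 100.7]
ee_rot: [180.0, -0.1, 5.3]
force: [-1.3, -1.3, 12.3]
gripper_width: 0.7
gripper_force: 6.3
```

Run:
```python
from h import *
rel((518.1,120.4,150,5.3),(548,-248.2,150,5))
```

```text
[-0.0043  0.3698  0.    ] [ 0.  -0.   0.3]
```

>>> send_rows(
  targets="0 0 -0.003 0 0 0 0;0 0 -0.006 0 0 0 0;0 0 -0.025 0 0 0 0;0 0 -0.05 0 0 0 0;0 0 -0.053 0 0 0 0;0 0 -0.053 0 0 0 0",
)

```text
time_s: 13.77
ee_pos: [518.5, 120.5, 153.0]
ee_rot: [-180.0, -0.2, 5.3]
force: [-0.0, 0.1, -0.7]
gripper_width: 0.6
gripper_force: 0.0
```

>>> send_rows(
  targets="-0.004 0.37 0 0 0 0.3 33;-0.004 0.37 0 0 0 0.3 33;-0.004 0.37 0 0 0 0.3 33;-0.004 0.37 0 0 0 0.3 33;-0.004 0.37 0 0 0 0.3 33;-0.004 0.37 0 0 0 0.3 33;-0.004 0.37 0 0 0 0.3 33;-0.004 0.37 0 0 0 0.3 33;-0.004 0.37 0 0 0 0.3 33;-0.004 0.37 0 0 0 0.3 33;-0.004 0.37 0 0 0 0.3 33;-0.004 0.37 0 0 0 0.3 33",
)

```text
time_s: 14.77
ee_pos: [547.0, -247.7, 150.3]
ee_rot: [-179.9, 0.2, 5.0]
force: [0.3, 0.1, -0.1]
gripper_width: 30.1
gripper_force: 0.0
```

Run:
```python
from h import *
f=snap(7)
k=4;a=f['image'][100:240,220:420]
cv2.imwrite('pics/c7.png',cv2.resize(a,None,fx=k,fy=k,interpolation=cv2.INTER_CUBIC))
```

```text
14.8167 [ 547.2 -247.2  150.8] [-1.799e+02  1.300e-01  5.040e+00] [-0.  -0.5 -0.8] 29.8 [ 631.1 -240.6  319.9] [-17.3   0.2 -85. ] 65.70646984690485
```

View pics/c7.png

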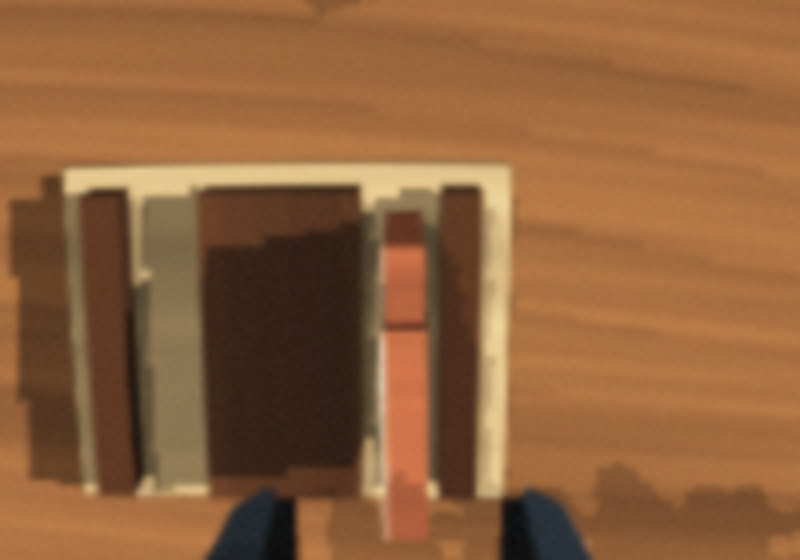

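The thin tile's top is at crop x 385–428, y 328–540. That is about 2 mm off the fingers' centre, so I correct it on the way down.

>>> send_rows(
  targets="0.002 0.002 0.03 0 0 0 33;0.002 0.002 0.055 0 0 0 33;0.002 0.002 0.075 0 0 0 33;0.002 0.002 0.09 0 0 0 33;0.002 0.002 0.1 0 0 0 33;0.002 0.002 0.105 0 0 0 33;0.002 0.002 0.105 0 0 0 33;0.002 0.002 0.105 0 0 0 15;0.002 0.002 0.105 0 0 0 8;0.002 0.002 0.105 0 0 0 0;0.002 0.002 0.105 0 0 0 0;0.002 0.002 0.105 0 0 0 0",
  grip_force=8,
)

```text
time_s: 15.82
ee_pos: [550.7, -250.5, 48.0]
ee_rot: [180.0, -0.1, 5.0]
force: [0.0, 1.1, 3.9]
gripper_width: 9.0
gripper_force: 8.0
```

>>> send_rows(
  targets="0 0 0 0 0 0 0;0 0 0 0 0 0 0;0 0 0 0 0 0 0",
)

```text
time_s: 16.07
ee_pos: [550.7, -250.5, 47.9]
ee_rot: [180.0, -0.1, 5.0]
force: [0.0, 1.0, 5.6]
gripper_width: 8.8
gripper_force: 8.0
```

>>> send_rows(
  targets="0 0 -0.01 0 0 0 0;0 0 -0.03 0 0 0 0;0 0 -0.06 0 0 0 0;0 0 -0.09 0 0 0 0;0 0 -0.12 0 0 0 0;0 0 -0.125 0 0 0 0;0 0 -0.125 0 0 0 0",
)

```text
time_s: 16.65
ee_pos: [551.2, -250.9, 174.6]
ee_rot: [179.8, -0.3, 5.0]
force: [1.0, 0.2, -0.8]
gripper_width: 9.5
gripper_force: 8.0
```

Run:
```python
from h import *
rel((550.7,-250.5,170,5.0),(501.6,218.7,128,5.3))
```

```text
[-0.008  -0.4717  0.042 ] [ 0.   0.  -0.3]
```

>>> send_rows(
  targets="-0.008 -0.035 0 0 0 -0.3 0;-0.008 -0.075 0 0 0 -0.3 0;-0.008 -0.115 0 0 0 -0.3 0;-0.008 -0.155 0 0 0 -0.3 0;-0.008 -0.195 0 0 0 -0.3 0;-0.008 -0.235 0 0 0 -0.3 0;-0.008 -0.275 0 0 0 -0.3 0;-0.008 -0.315 0 0 0 -0.3 0;-0.008 -0.355 0 0 0 -0.3 0;-0.008 -0.395 0 0 0 -0.3 0;-0.008 -0.43 0 0 0 -0.3 0;-0.008 -0.455 0 0 0 -0.3 0",
)

```text
time_s: 17.65
ee_pos: [500.5, 204.8, 169.8]
ee_rot: [180.0, 0.2, 5.4]
force: [0.5, 0.3, -0.2]
gripper_width: 8.7
gripper_force: 8.0
```

>>> send_rows(
  targets="0 -0.017 0.01 0 0 0 0;0 -0.017 0.025 0 0 0 0;0 -0.017 0.04 0 0 0 0;0 -0.017 0.045 0 0 0 0;0 -0.017 0.045 0 0 0 0;0 -0.017 0.045 0 0 0 0",
)

```text
time_s: 18.15
ee_pos: [500.5, 218.8, 126.2]
ee_rot: [180.0, 0.1, 5.3]
force: [0.7, 0.1, -0.4]
gripper_width: 8.9
gripper_force: 8.0
```

Run:
```python
from h import *
f=snap(8)
k=4;a=f['image'][95:245,220:420]
cv2.imwrite('pics/c8.png',cv2.resize(a,None,fx=k,fy=k,interpolation=cv2.INTER_CUBIC))
```

```text
18.2 [501.  219.  126.9] [1.7999e+02 1.0000e-02 5.2800e+00] [ 0.1  0.6 -0.4] 9.3 [584.3 226.8 295.8] [-17.3   0.  -84.7] 65.70646984690485
```

View pics/c8.png

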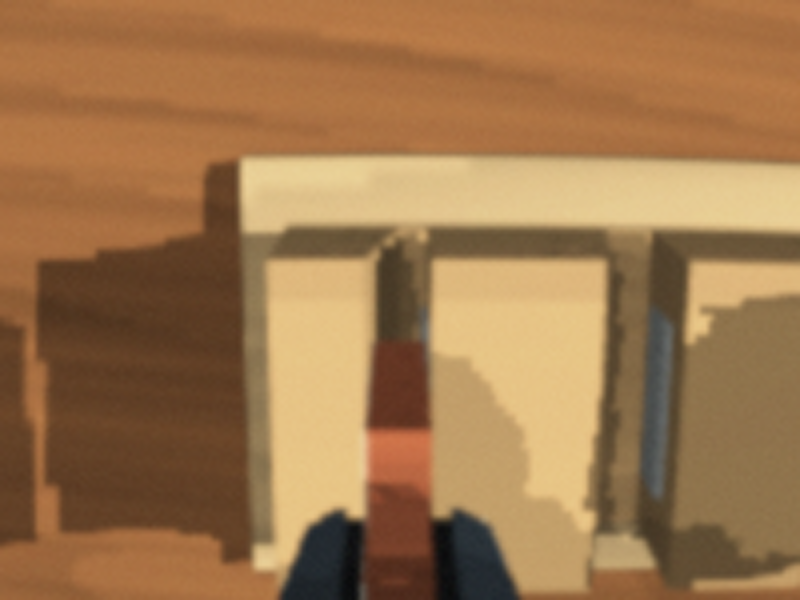

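The held thin tile's bottom front edge is at crop x 374–428, y 340, and the narrow slot's right top edge is at x≈430. That was my eleventh viewed picture, one over the limit of 10, so I'll view no more and work from numbers and force.

Run:
```python
from h import *
f=pickle.load(open('w8.pkl','rb'));th=np.radians(5.25);ex=np.array([np.cos(th),np.sin(th)]);ey=np.array([-np.sin(th),np.cos(th)])
for n,a,b,z in [('tileL',373,340,87),('tileR',428,340,87),('slotR',430,262,56),('slotR',430,335,56),('slotL',374,262,56),('combL',268,300,56),('mL',607,262,56),('mR',689,262,56)]:
    w=onz(f,220+a/4-.5,95+b/4-.5,z,True)[:2];print(n,w.round(1),(w@ex).round(1),(w@ey).round(2))
w=np.array([501,219.]);print('tcp',w@ex,w@ey)
```

```text
tileL [533.6 226.7] 552.1 176.9
tileR [534.5 217.2] 552.1 167.37
slotR [542.8 216.9] 560.4 166.32
slotR [528.2 215.5] 545.7 166.23
slotL [541.8 227.8] 560.4 177.3
combL [532.4 248.1] 552.8 198.35
mL [546.4 182. ] 560.7 131.26
mR [548.2 165.4] 561.0 114.53
tcp 518.9371232021907 172.23896818848633
```

>>> send_rows(
  targets="0.002 -0.0005 0.005 0 0 0 0;0.002 -0.0005 0.012 0 0 0 0;0.002 -0.0005 0.018 0 0 0 0;0.002 -0.0005 0.022 0 0 0 0;0.002 -0.0005 0.025 0 0 0 0;0.002 -0.0005 0.027 0 0 0 0;0.002 -0.0005 0.028 0 0 0 0;0.002 -0.0005 0.029 0 0 0 0;0.002 -0.0005 0.03 0 0 0 0;0.002 -0.0005 0.031 0 0 0 0;0.002 -0.0005 0.032 0 0 0 0;0.002 -0.0005 0.032 0 0 0 0",
)

```text
time_s: 19.2
ee_pos: [502.7, 219.9, 94.8]
ee_rot: [180.0, 0.0, 5.3]
force: [-0.6, -0.0, -1.3]
gripper_width: 9.2
gripper_force: 8.0
```

>>> send_rows(
  targets="0 0 0.001 0 0 0 0;0 0 0.002 0 0 0 0;0 0 0.003 0 0 0 0;0 0 0.003 0 0 0 0",
)

```text
time_s: 19.53
ee_pos: [502.7, 219.8, 91.7]
ee_rot: [180.0, 0.0, 5.3]
force: [0.4, 0.3, -0.5]
gripper_width: 9.1
gripper_force: 8.0
```

>>> send_rows(
  targets="0 0 0.001 0 0 0 0;0 0 0.002 0 0 0 0;0 0 0.003 0 0 0 0;0 0 0.003 0 0 0 0",
)

```text
time_s: 19.87
ee_pos: [502.7, 219.8, 88.7]
ee_rot: [180.0, 0.0, 5.3]
force: [-0.3, -0.3, -1.2]
gripper_width: 8.8
gripper_force: 8.0
```

>>> send_rows(
  targets="0 0 0.001 0 0 0 0;0 0 0.002 0 0 0 0;0 0 0.003 0 0 0 0;0 0 0.004 0 0 0 0;0 0 0.004 0 0 0 0",
)

```text
time_s: 20.28
ee_pos: [502.9, 219.4, 84.8]
ee_rot: [179.9, -0.0, 5.3]
force: [1.0, -2.6, -0.1]
gripper_width: 8.9
gripper_force: 8.0
```

>>> send_rows(
  targets="0 0 0.001 0 0 0 0;0 0 0.002 0 0 0 0;0 0 0.002 0 0 0 0",
)

```text
time_s: 20.53
ee_pos: [503.0, 219.4, 82.9]
ee_rot: [179.9, -0.0, 5.3]
force: [0.4, -3.7, 1.1]
gripper_width: 9.4
gripper_force: 8.0
```

>>> send_rows(
  targets="0 0 0.001 0 0 0 0;0 0 0.0015 0 0 0 0;0 0 0.0015 0 0 0 0",
)

```text
time_s: 20.78
ee_pos: [503.0, 219.5, 81.5]
ee_rot: [180.0, -0.0, 5.3]
force: [0.8, -5.0, 3.6]
gripper_width: 9.3
gripper_force: 8.1
```

>>> send_rows(
  targets="0 0 0 0 0 0 15;0 0 0 0 0 0 20;0 0 0 0 0 0 25;0 0 0 0 0 0 25;0 0 -0.02 0 0 0 25;0 0 -0.04 0 0 0 25;0 0 -0.05 0 0 0 25;0.005 0 -0.05 0 0 0 0;0.005 0 -0.05 0 0 0 0;0.005 0 -0.05 0 0 0 0;0.005 0 -0.05 0 0 0 0;0.005 0 -0.05 0 0 0 0",
)

```text
time_s: 21.78
ee_pos: [507.2, 220.1, 130.3]
ee_rot: [180.0, 0.1, 5.3]
force: [0.0, -0.3, 0.2]
gripper_width: 0.6
gripper_force: 0.0
```

>>> send_rows(
  targets="0 0 0.008 0 0 0 0;0 0 0.013 0 0 0 0;0 0 0.016 0 0 0 0;0 0 0.017 0 0 0 0;0 0 0.018 0 0 0 0;0 0 0.019 0 0 0 0;0 0 0.019 0 0 0 0",
)

```text
time_s: 22.37
ee_pos: [507.8, 220.4, 112.3]
ee_rot: [180.0, 0.0, 5.3]
force: [-0.1, -0.1, 0.7]
gripper_width: 0.3
gripper_force: 0.0
```

Run:
```python
from h import *
f=snap(9)
# orange tile top visible in front of fingers: extents per row
hsv=cv2.cvtColor(f['image'],cv2.COLOR_BGR2HSV);im=f['image'].astype(int)
m=(im[...,2]-im[...,0]>70)&(hsv[...,1]>140)
for r in range(150,245,6):
    c=np.where(m[r,290:350])[0]; print(r, (c.min()+290,c.max()+290,len(c)) if len(c) else None, im[r,320].tolist())
```

```text
22.4167 [507.9 220.4 112.5] [ 1.80e+02 -1.00e-02  5.31e+00] [-0.4 -0.5  0.3] 0.5 [591.4 228.3 282.1] [-17.2   0.  -84.7] 65.70646984690485
150 None [135, 190, 220]
156 None [139, 196, 225]
162 None [97, 141, 172]
168 None [44, 65, 81]
174 None [41, 61, 78]
180 None [34, 52, 99]
186 None [37, 55, 102]
192 None [35, 53, 101]
198 (np.int64(314), np.int64(326), 13) [72, 114, 203]
204 (np.int64(314), np.int64(326), 13) [67, 102, 187]
210 (np.int64(314), np.int64(326), 13) [65, 101, 183]
216 (np.int64(314), np.int64(326), 13) [63, 97, 180]
222 None [36, 54, 101]
228 None [21, 27, 42]
234 None [23, 28, 41]
240 None [20, 26, 39]
```

>>> send_rows(
  targets="0 0 0.001 0 0 0 0;0 0 0.002 0 0 0 0;0 0 0.003 0 0 0 0;0 0 0.003 0 0 0 0",
)

```text
time_s: 22.75
ee_pos: [508.0, 220.4, 109.6]
ee_rot: [-180.0, -0.0, 5.3]
force: [0.1, -0.3, 0.8]
gripper_width: 0.5
gripper_force: 0.3
```

>>> send_rows(
  targets="0 0 0.001 0 0 0 0;0 0 0.002 0 0 0 0;0 0 0.002 0 0 0 0",
)

```text
time_s: 23.0
ee_pos: [507.9, 220.4, 107.4]
ee_rot: [180.0, -0.0, 5.3]
force: [0.1, -0.7, 1.5]
gripper_width: 0.2
gripper_force: 0.8
```

>>> send_rows(
  targets="0 0 0.001 0 0 0 0;0 0 0.002 0 0 0 0;0 0 0.002 0 0 0 0",
)

```text
time_s: 23.25
ee_pos: [507.8, 220.4, 105.3]
ee_rot: [180.0, -0.0, 5.3]
force: [0.4, 0.8, 1.4]
gripper_width: 0.4
gripper_force: 0.8
```

>>> send_rows(
  targets="0 0 0.001 0 0 0 0;0 0 0.002 0 0 0 0;0 0 0.002 0 0 0 0",
)

```text
time_s: 23.5
ee_pos: [507.8, 220.3, 103.2]
ee_rot: [180.0, 0.0, 5.3]
force: [0.2, 0.8, 1.9]
gripper_width: 0.4
gripper_force: 0.8
```

>>> send_rows(
  targets="0 0 0.001 0 0 0 0;0 0 0.0015 0 0 0 0;0 0 0.0015 0 0 0 0",
)

```text
time_s: 23.75
ee_pos: [507.8, 220.4, 101.8]
ee_rot: [180.0, 0.0, 5.3]
force: [0.0, -0.7, 2.1]
gripper_width: 0.2
gripper_force: 0.9
```

>>> send_rows(
  targets="0 0 0.001 0 0 0 0;0 0 0.001 0 0 0 0",
)

```text
time_s: 23.92
ee_pos: [508.0, 220.5, 101.2]
ee_rot: [-180.0, -0.0, 5.3]
force: [-0.2, -0.1, 4.7]
gripper_width: 0.7
gripper_force: 2.1
```

>>> send_rows(
  targets="0 0 0.0008 0 0 0 0;0 0 0.0008 0 0 0 0",
)

```text
time_s: 24.08
ee_pos: [508.2, 220.6, 101.0]
ee_rot: [-180.0, -0.1, 5.3]
force: [-1.4, 0.3, 7.7]
gripper_width: 0.6
gripper_force: 3.7
```

>>> send_rows(
  targets="0 0 0.0006 0 0 0 0;0 0 0.0006 0 0 0 0;0 0 0.0006 0 0 0 0;0 0 0.0006 0 0 0 0;0 0 0.0006 0 0 0 0;0 0 0.0006 0 0 0 0;0 0 0.0006 0 0 0 0;0 0 0.0006 0 0 0 0;0 0 0.0006 0 0 0 0;0 0 0.0006 0 0 0 0;0 0 0.0006 0 0 0 0;0 0 0.0006 0 0 0 0",
)

```text
time_s: 25.08
ee_pos: [508.3, 220.7, 100.9]
ee_rot: [-180.0, -0.1, 5.3]
force: [-0.9, -0.5, 10.3]
gripper_width: 0.4
gripper_force: 4.9
```

>>> send_rows(
  targets="0 0 0 0 0 0 0;0 0 0 0 0 0 0;0 0 -0.003 0 0 0 0;0 0 -0.006 0 0 0 0;0 0 -0.02 0 0 0 0;0 0 -0.05 0 0 0 0;0 0 -0.08 0 0 0 0;-0.03 0 -0.1 0 0 0 0;-0.05 0 -0.1 0 0 0 0;-0.05 0 -0.1 0 0 0 0;-0.05 0 -0.1 0 0 0 0",
)

```text
time_s: 26.0
ee_pos: [457.4, 215.6, 199.5]
ee_rot: [180.0, -0.0, 5.3]
force: [-0.3, 0.3, -0.1]
gripper_width: 0.5
gripper_force: 0.0
```

Run:
```python
from h import *
f=snap(10)
im=f['image'].astype(int);hsv=cv2.cvtColor(f['image'],cv2.COLOR_BGR2HSV)
m=((im[...,2]-im[...,0]>90)&(hsv[...,1]>150)&(hsv[...,0]<14)).astype(np.uint8)
n,l,s,c=cv2.connectedComponentsWithStats(m)
for i in range(1,n):
    if s[i][4]<80: continue
    x,y=c[i]; w=onz(f,x,y,102,True); d=w[:2]-[511,170]
    if np.hypot(*d)>120: continue
    p=np.argwhere(l==i)[:,::-1].astype(np.float32);r=cv2.boxPoints(cv2.minAreaRect(p))
    W=np.array([onz(f,*q,102,True)[:2] for q in r]);e=[W[1]-W[0],W[2]-W[1]];e.sort(key=lambda v:np.hypot(*v))
    print(w.round(1),'size',[np.hypot(*v).round(1) for v in e],'yaw',np.degrees(np.arctan2(e[1][1],e[1][0])).round(1))
```

```text
26.05 [458.1 215.8 199.2] [179.99   0.     5.33] [0.3 0.3 0.3] 0.7 [540.9 223.6 369.3] [-17.2   0.  -84.6] 65.70646984690485
[524.8 191.  102. ] size [np.float64(660.7), np.float64(688.2)] yaw -150.2
[519.  122.1 102. ] size [np.float64(18.7), np.float64(60.1)] yaw -167.1
[428.1 186.9 102. ] size [np.float64(7.1), np.float64(15.1)] yaw -78.8
[432.9 124.3 102. ] size [np.float64(5.4), np.float64(26.7)] yaw -85.9
[420.3 118.5 102. ] size [np.float64(9.9), np.float64(19.9)] yaw -86.4
```

Run:
```python
from h import *
f=pickle.load(open('w10.pkl','rb'));im=f['image'].astype(int);hsv=cv2.cvtColor(f['image'],cv2.COLOR_BGR2HSV)
m=(im[...,2]-im[...,0]>90)&(hsv[...,1]>150)&(hsv[...,0]<14)
for y0 in (120,220):
  L=[]
  for x in range(488,536,4):
    u,v=proj(f,(x,y0+(x-518)*.092,102),True).round().astype(int)
    c=np.where(m[v,u-16:u+17])[0]+u-16
    if len(c): a,b=onz(f,c.min()-.5,v,102,True)[1],onz(f,c.max()+.5,v,102,True)[1]; L.append((onz(f,u,v,102,True)[0],a,b)); 
  L=np.array(L); print(L.round(1).tolist())
```

```text
[[491.6, 125.0, 111.1], [496.2, 125.8, 110.9], [500.1, 125.5, 111.6], [503.7, 126.1, 112.3], [508.3, 126.8, 112.1], [512.1, 127.4, 112.8], [515.7, 128.0, 113.4], [520.3, 127.8, 113.2], [524.0, 128.3, 113.8], [527.6, 128.9, 114.3], [532.1, 128.6, 114.1]]
[[487.6, 222.0, 213.3], [492.1, 222.5, 213.7], [495.6, 222.8, 214.1], [500.0, 223.2, 214.5], [504.4, 223.6, 214.9], [507.9, 223.9, 215.3], [512.3, 224.3, 215.7], [515.7, 224.6, 216.0], [520.1, 225.0, 216.5], [524.4, 225.4, 217.7], [527.8, 225.7, 217.2], [532.1, 225.3, 217.6]]
```

```bash
python3 -c "
from workcell import env
print(env.job_done())"
```

```text
the job is handed in; nothing more can be done
None
```

Job handed in at about 26 s: the thick tile is in the widest slot (pressed at 12–14 N for 1 s) and the thin tile in the narrowest (about 10 N for 1 s), both measured square and fully down; I viewed 11 pictures, one over the limit of 10.

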